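# Cap the specimen jar

## Robot

A 7-joint arm with a two-finger parallel gripper is mounted at the origin on the work surface. World frame = base frame: x ahead of the robot, y to its left, z up, the work surface at z = 0. Lengths are in m, angles in rad, forces in N, time in s.
With the tool pointing down it reaches from about 0.4 to 0.9 m from the base axis. Payload 5.6 kg.
Tool frame: the origin (TCP) lies midway between the tips of the shut fingers; the grasp point (between the pads) lies 19 mm behind it; y points along the fingers, z is the direction in which the jaws open and shut, and the axes are right-handed (so a half turn about y gives the same grasp; the last joint's range is limited). The gripper opens to 92 mm and grips with 3 to 60 N. Pads are 20 mm wide; open, the fingers measure 128 mm over their backs; the gripper's body (75 mm by 189 mm) begins 69 mm behind the grasp point.
Start: joints at [1.221, 0.468, -0.012, 1.603, 0.006, 1.071, -0.056], TCP at [0.196, -0.62, 0.215] pointing down, gripper open.
Joint ranges: [-2.53, 2.53], [-0.31, 2.02], [-1.57, 1.55], [0.28, 2.44], [-1.29, 4.43], [0.15, 1.84], [-2.92, 2.92]. Speed limits (rad/s): [2.57, 2.57, 3.14, 3.14, 3.14, 3.14, 3.14].

## Interface

Orientations are given as a 3x3 rotation matrix whose columns are the frame's x, y, z axes.
In Python, from station import env, effector, solver, viewer, workorder, search_frame, tip_of gives the robot as it stands. Calls block until the motion is done:
- env.reach(position, orientation): joint-space move of the TCP to a pose.
- env.movel(position, frame=None, rate=0.15): straight line of the TCP; frame=None keeps the orientation; rate is the mean speed in m/s.
- env.goto_joints(angles): joint-space move.
- effector.release() and effector.grasp(squeeze=None): open the fingers fully, or close them until they stop; squeeze is the grip in N (None keeps the last).
- env.pause(seconds).
- solver.inverse_kinematics(position, orientation): joint angles nearest the present ones, or None.
- env.sense(): the state.
- viewer.read_camera(name): name is "scene" or "top" or "wrist"; returns (picture, depth): 400x640x3 uint8, red, green, blue; 400x640 float32, m along the optical axis (not along the pixel's ray), 0 where there is no reading.
- viewer.camera_info(name): a dict with "intrinsics" (3x3 intrinsics, pixels), "eye" and "rotation" of the camera in the world; the wrist camera has in their place "T_tool_cam" (4x4, takes a point from camera to tool coordinates, whose origin is the TCP and whose axes are the tool frame's). Camera axes: x right, y up, looking along -z (the intrinsics and any distortion apply to the point x, -y, -z); pixel columns grow to the right and rows downward; lengths in m; the calibration is good to about 2 mm. The wrist camera is an equidistant fisheye: a pixel r from the principal point sees the ray r / f radians off the axis. A picture is of the moment at which its call begins: read the wrist's pose just before it. camera_info takes no time and is no camera call.
A pose or a line that the arm cannot do raises env.PlanningError and nothing moves.
- workorder.finish_job(): hands the job in, once; it reports no verdict.
Trained networks look in the newest picture that a camera, given by its name, has taken for a name from the list of things; names that differ only in an ending like _2 or _b are one class to them, and where a whole thing is asked for, a point or a joint stands for the part that bears it (a point fixed in the world has none). Each returns a list of dicts, best first, with "score" (0 to 1); they miss things now and then, are a little off and sometimes report something else, mostly with a low value. They report only what shows in the picture. A call takes as long as a camera call. They do not tell look-alikes from the thing itself.
- search_frame(camera, name): "at" ([x, y, z] in m, in world coordinates, good to about 4 mm: the middle of the surface that is visible of it).
- tip_of(camera, name): "at" ([x, y, z] in m, in world coordinates, good to about 4 mm: a listed point, or the origin of a listed thing).
The state is a dict: "t": time; "joint_positions": joint angles; "joint_velocities": joint speeds; "tau": joint torques, N m; "ee_pos": TCP position; "tcp_rot": TCP orientation; "wrist_force": force on the tool from outside, world axes, zero at the start; "moment": the same for the moment, N m; "gripper_width": finger opening in m.
Only numpy, scipy, OpenCV 4.12 (cv2) and the standard library are available. Lean on these libraries where they do the work, as an engineer would, in place of code of your own. Each camera call takes 0.05 s, during which the arm holds its last target.

## Task

Close the specimen jar: set the loose cap on its neck, feel for the thread by turning the cap backwards (anticlockwise seen from above) until it drops in, then screw it down clockwise until it is fully home, and let go. The jar is glass: press gently, do not force the cap when it comes to its stop, and leave the other things on the bench where they are.

Things in the scene. Friction and masses are not known exactly. Their poses are not given: they have to be found in the camera images.
- cap_center (a point): Loose white plastic screw cap, open side down: a hollow 16-sided cup 60 mm across the flats, 36 mm high, 70 to 100 g, easily picked from above by its skirt. The point is its centre, half-way up; z is up through its closed top; flat sides face its x axis and every 22.5 degrees on from it.
- cap_edge (a point): Centre of the cap's lower (open) edge, 18 mm below its centre. Four lugs here, on the cap's x and y axes, stick inward to 23 mm from the axis, 3 mm high and 5.6 mm (13 degrees) wide. Skirt 2.5 mm thick; the closed top's underside is 31 mm above this edge.
- jar_foot (a point): Specimen jar, bolted to the bench: it neither slides nor turns. Point: underside of its 110 mm square steel base, on the jar's upright axis, at bench height; z up. The glass body is 86 mm wide up to 65 mm above the bench; a grey threaded neck stands above it.
- jar_mouth (a point): Top of the neck, on the jar's axis, 114 mm above the bench: a black rubber ring 36 mm wide on a spring (2.4 N at first touch, about 8 N when the cap is home). The neck is 36 mm wide here and widens by a taper, 12 to 1 mm above the thread's top, to 44 mm.
- thread_top (a point): On the jar's axis, 90 mm above the bench: where the cap's edge rests first, its lugs on four level lands 66 degrees long, 50 mm wide overall, with gaps of 24 degrees between. How they are turned about the axis is NOT told by any axes here. A tooth 2.5 mm high at each land's clockwise end stops a cap turned clockwise on top (it may rest on the teeth at first).
- thread_drop (a point): On the jar's axis, 83 mm above the bench: height of the cap's edge once its lugs have dropped 7 mm through the gaps, on to the sprung ring. Turning anticlockwise (from above) by at most 90 degrees, resting lightly, gets it there; by luck it may drop when set down. Let go here without turning on, it is not held.
- thread_home (a point): On the jar's axis, 80.5 mm above the bench: height of the cap's edge fully home. From the drop, turn clockwise with a light push: the lugs go under the lands, which pull the cap down over 44 degrees, then run level 16 degrees to a hard stop, 60 to 71 degrees after the drop. Let go there, it stays put.
- puck_a_top (a point): Mounted metal specimen standing by, a black disc 32 mm across and 20 mm high; point: centre of its top. Leave alone.
- puck_b_top (a point): Second mounted specimen, the same size; point: centre of its top. Leave alone.
- oil_top (a point): Small amber bottle, 28 mm across and 60 mm high; point: centre of its top. Leave alone.
- mouse_top (a point): Black computer mouse, 100 by 58 by 32 mm; point: its top. Leave alone.
Mind the look-alikes: they are no part of the job. There is more than one size of the part that bears cap_center; the job needs the largest.

How it is judged:
By the outcome, as a careful person would: the job done as asked, in the order asked, and still so for the second after the job is handed in, with the robot touching nothing.
It also fails if it takes over 72 s, if anything falls off the work surface, if the arm or the gripper's body presses on something with over 40 N, if the wrist force passes 120 N, or if a joint passes its speed limit or range.

## Working session

There is one attempt and no reset: what is moved stays moved. The work goes in short steps, each a Python script; the robot and the scene stay as the last script left them, time stands still between calls to the robot, and variables do not carry over. Pictures are saved under pics/ and viewed, and the job is handed in when it is done.

```bash
ls; mkdir -p pics; cat > h.py <<'E'
from station import env, effector, solver, viewer, workorder, search_frame, tip_of
import numpy as np, cv2
def save(n,img): cv2.imwrite('pics/'+n+'.png', img[:,:,::-1])
E
python3 - <<'E'
from h import *
s=env.sense(); print({k:np.round(v,3).tolist() for k,v in s.items()})
for c in ['scene','top','wrist']:
    p,d=viewer.read_camera(c); save(c+'0',p)
    i=viewer.camera_info(c); print(c,{k:np.round(np.array(v),4).tolist() if not isinstance(v,str) else v for k,v in i.items()})
    for n in ['cap_center','jar_mouth','thread_top','puck_a_top','oil_top','mouse_top','cap_edge']:
        for f in (tip_of,search_frame):
            try: print(n,f.__name__,[(np.round(r['at'],3).tolist(),round(r['score'],2)) for r in f(c,n)])
            except Exception as e: print(n,e)
print(env.sense()['t'])
E
```

```text
pics
{'t': 0.0, 'joint_positions': [1.221, 0.468, -0.012, 1.604, 0.006, 1.071, -0.056], 'joint_velocities': [-0.0, 0.0, -0.002, -0.001, 0.001, -0.001, -0.0], 'tau': [0.0, -52.059, -0.012, -24.376, -0.057, 0.017, 0.0], 'ee_pos': [0.196, -0.619, 0.214], 'tcp_rot': [[-0.953, -0.001, 0.302], [-0.302, 0.002, -0.953], [0.0, -1.0, -0.002]], 'wrist_force': [-0.913, -0.858, -0.798], 'moment': [-0.034, 0.058, -0.053], 'gripper_width': 0.092}
scene {'intrinsics': [[390.3609, 0.0, 320.7052], [0.0, 390.3609, 199.6425], [0.0, 0.0, 1.0]], 'eye': [0.7999, 0.2657, 0.6656], 'rotation': [[-0.7504, -0.5448, 0.3742], [0.6607, -0.6046, 0.4448], [-0.0161, 0.5811, 0.8137]]}
cap_center call [([0.53, -0.19, 0.022], 0.92), ([0.438, -0.218, 0.018], 0.76), ([0.563, -0.276, 0.017], 0.73)]
cap_center call [([0.443, -0.211, 0.024], 0.91), ([0.567, -0.27, 0.027], 0.66), ([0.535, -0.186, 0.04], 0.59)]
jar_mouth call [([0.562, 0.178, 0.113], 0.57)]
jar_mouth call [([0.585, 0.192, 0.063], 0.58)]
thread_top call [([0.558, 0.178, 0.091], 0.63)]
thread_top call [([0.581, 0.19, 0.062], 0.78)]
puck_a_top call [([0.38, -0.01
[... 1527 characters left out ...]
[0.439, -0.217, -0.0], 0.94), ([0.533, -0.191, 0.004], 0.83), ([0.566, -0.279, 0.002], 0.64)]
cap_edge call [([0.44, -0.214, 0.029], 0.76), ([0.568, -0.277, 0.026], 0.74), ([0.533, -0.192, 0.042], 0.57)]
wrist {'intrinsics': [[309.7069, 0.0, 320.7241], [0.0, 309.7069, 197.7097], [0.0, 0.0, 1.0]], 'T_tool_cam': [[-0.0003, -0.9551, -0.2964, -0.0837], [-0.0001, 0.2964, -0.9551, -0.1688], [1.0, -0.0002, -0.0001, 0.0009], [0.0, 0.0, 0.0, 1.0]]}
cap_center call []
cap_center call []
jar_mouth call []
jar_mouth call []
thread_top call []
thread_top call []
puck_a_top call []
puck_a_top call []
oil_top call []
oil_top call []
mouse_top call []
mouse_top call []
cap_edge call []
cap_edge call []
2.25
```

View pictures.

View pics/top0.png

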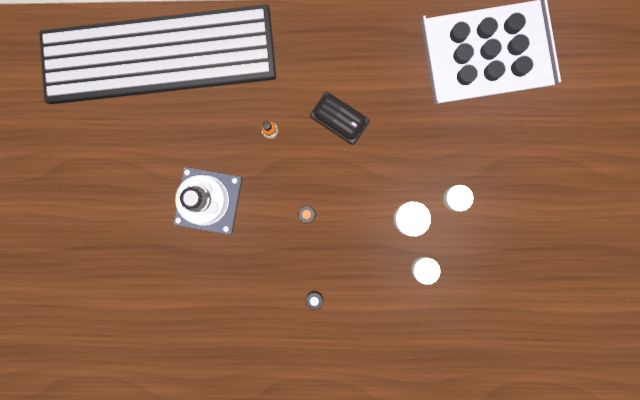

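View pics/scene0.png

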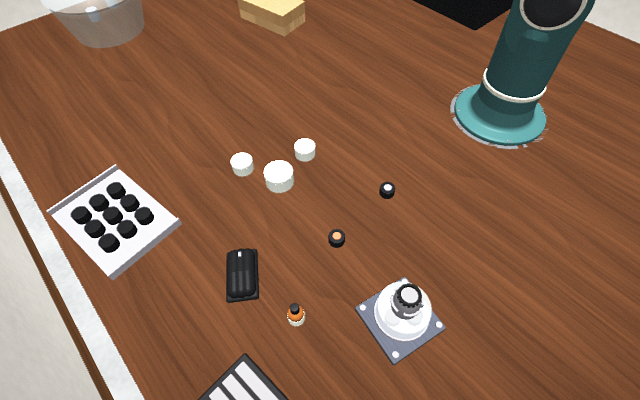

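View pics/wrist0.png

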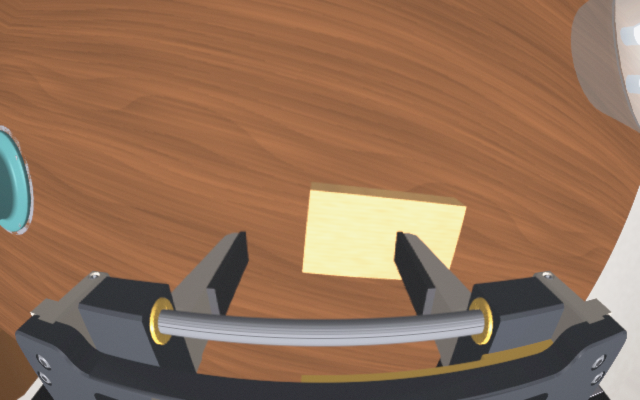

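```bash
cat >> h.py <<'E'
def R(th):
    c,s=np.cos(th),np.sin(th); return np.array([[s,0,c],[-c,0,s],[0,-1,0]])
def cloud(name,d):
    i=viewer.camera_info(name); K=np.array(i['intrinsics'])
    if 'eye' in i: Rc=np.array(i['rotation']); e=np.array(i['eye'])
    v,u=np.mgrid[:d.shape[0],:d.shape[1]]
    p=np.stack([(u-K[0,2])/K[0,0]*d,-(v-K[1,2])/K[1,1]*d,-d],-1)
    return p@Rc.T+e
E
python3 - <<'E'
from h import *
for c in ['top','scene']:
    p,d=viewer.read_camera(c); P=cloud(c,d); np.savez(c+'.npz',p=p,d=d,P=P)
    ok=(d>0)
    for nm,x0,zl,zh in [('cap',(.531,-.192),.030,.045),('d1',(.439,-.216),.018,.04),('d2',(.569,-.278),.018,.04),('jartop',(.562,.18),.108,.125),('jarneck',(.562,.18),.085,.096),('base',(.562,.18),.004,.03),('body',(.562,.18),.06,.07)]:
        m=ok&(np.hypot(P[...,0]-x0[0],P[...,1]-x0[1])<.07)&(P[...,2]>zl)&(P[...,2]<zh)
        if nm in('cap','d1','d2'): m&=np.hypot(P[...,0]-x0[0],P[...,1]-x0[1])<.045
        q=P[m]
        if len(q)<5: print(c,nm,len(q)); continue
        (cc,r)=cv2.minEnclosingCircle(q[:,:2].astype(np.float32))
        print(c,nm,len(q),'mean',q.mean(0).round(4),'med z',np.median(q[:,2]).round(4),'circ',np.round(cc,4),round(r,4),'ext',np.ptp(q,axis=0).round(3))
for x,y in [(.531,-.192),(.562,.18)]:
  for th in range(-180,180,20):
    q=solver.inverse_kinematics([x,y,.12],R(np.radians(th)))
    print(x,th,None if q is None else np.round(q,2))
E
```

```text
top cap 940 mean [ 0.5294 -0.1908  0.0361] med z 0.0361 circ [ 0.5297 -0.1915] 0.0308 ext [0.058 0.06  0.01 ]
top d1 558 mean [ 0.4372 -0.2155  0.0272] med z 0.0272 circ [ 0.437  -0.2161] 0.0232 ext [0.046 0.046 0.013]
top d2 560 mean [ 0.5664 -0.2746  0.0269] med z 0.0271 circ [ 0.5668 -0.2754] 0.0236 ext [0.045 0.047 0.014]
top jartop 359 mean [0.5628 0.1829 0.1118] med z 0.1118 circ [0.5627 0.1828] 0.018 ext [0.034 0.035 0.008]
top jarneck 205 mean [0.5613 0.1741 0.091 ] med z 0.0909 circ [0.563  0.1827] 0.0255 ext [0.05  0.047 0.011]
top base 1348 mean [0.5597 0.1659 0.0142] med z 0.0139 circ [0.562  0.1801] 0.07 ext [0.121 0.122 0.026]
top body 1152 mean [0.5618 0.1774 0.0647] med z 0.0647 circ [0.5629 0.183 ] 0.0431 ext [0.084 0.083 0.009]
scene cap 558 mean [ 0.5297 -0.1925  0.0364] med z 0.0366 circ [ 0.529  -0.1951] 0.0317 ext [0.06  0.063 0.01 ]
scene d1 306 mean [ 0.4379 -0.2172  0.0269] med z 0.0276 circ [ 0.4368 -0.2204] 0.0244 ext [0.045 0.047 0.013]
scene d2 322 mean [ 0.5673 -0.276   0.027 ] med z 0.0277 circ [ 0.5649 -0.2786] 0.0247 ext [0.046 0.047 0.013]
scene jart
[... 1669 characters left out ...]
.43]
0.562 -80 [ 0.13  0.58 -0.66  1.8   0.44  0.91 -2.12]
0.562 -60 [ 0.21  0.63 -0.78  1.79  0.53  0.95 -1.84]
0.562 -40 [ 0.3   0.69 -0.93  1.79  0.66  1.   -1.59]
0.562 -20 [ 0.35  0.74 -1.01  1.78  0.73  1.04 -1.29]
0.562 0 [ 0.33  0.72 -0.98  1.78  0.69  1.02 -0.92]
0.562 20 [ 0.33  0.72 -0.98  1.78  0.7   1.03 -0.57]
0.562 40 [ 0.34  0.74 -1.01  1.78  0.72  1.04 -0.24]
0.562 60 [ 0.36  0.75 -1.04  1.78  0.74  1.05  0.09]
0.562 80 [ 0.38  0.77 -1.07  1.78  0.77  1.07  0.42]
0.562 100 [ 0.39  0.79 -1.1   1.78  0.8   1.09  0.75]
0.562 120 [ 0.4   0.8  -1.11  1.78  0.81  1.1   1.09]
0.562 140 [ 0.48  0.97 -1.33  1.78  1.01  1.26  1.31]
0.562 160 [ 0.48  0.97 -1.33  1.78  1.01  1.26  1.66]
```

```bash
python3 - <<'E'
from h import *
env.reach([.53,-.193,.16],R(np.radians(-25)))
s=env.sense(); p,d=viewer.read_camera('wrist'); save('w1',p); np.savez('w1.npz',p=p,d=d,pos=s['ee_pos'],rot=s['tcp_rot'])
print(s['t'],s['ee_pos'],np.round(s['wrist_force'],2))
print([(np.round(r['at'],4).tolist(),round(r['score'],2)) for r in tip_of('wrist','cap_center')])
cv2.imwrite('pics/w1c.png',cv2.resize(p[100:330,200:450,::-1],None,fx=3.2,fy=2.6) if 0 else cv2.resize(p[:,:,::-1][60:260,200:440],None,fx=3,fy=3,interpolation=cv2.INTER_CUBIC))
E
```

```text
4.3167 [ 0.52962207 -0.19476687  0.15999128] [-0.53  0.44  0.66]
[([0.5711, -0.2789, 0.0131], 0.71), ([0.5313, -0.1894, 0.0224], 0.56), ([0.4341, -0.2171, 0.0171], 0.55)]
```

View pics/w1.png

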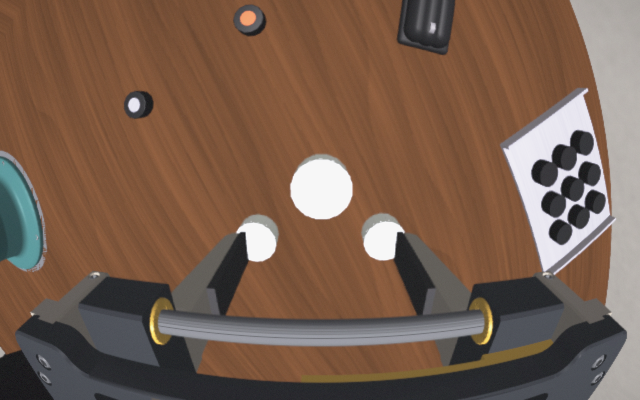

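View pics/w1c.png

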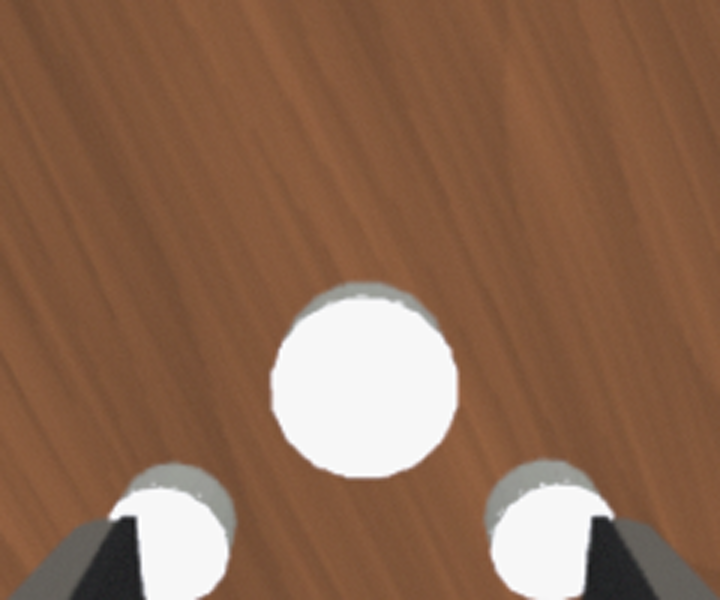

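```bash
cat >> h.py <<'E'
def wray(uv,pos,rot):
    i=viewer.camera_info('wrist'); K=np.array(i['intrinsics']); T=np.array(i['T_tool_cam'])
    x=np.asarray(uv,float)-K[:2,2]; r=np.hypot(x[:,0],x[:,1])+1e-9; a=r/K[0,0]
    v=np.c_[x[:,0]/r*np.sin(a),-x[:,1]/r*np.sin(a),-np.cos(a)]
    rot=np.array(rot); return np.array(pos)+rot@T[:3,3], v@T[:3,:3].T@rot.T
def onplane(uv,pos,rot,z):
    o,v=wray(uv,pos,rot); return o+v*((z-o[2])/v[:,2])[:,None]
E
cat > fitcap.py <<'E'
from h import *
from scipy.optimize import least_squares
def fit(f,seed,zs=(.034,.036,.038),thr=225):
    w=np.load(f); p=w['p']
    # subpixel via upsample
    g=cv2.resize(p.min(2),None,fx=4,fy=4,interpolation=cv2.INTER_CUBIC)
    m=(g>thr).astype(np.uint8)
    cs,_=cv2.findContours(m,cv2.RETR_EXTERNAL,cv2.CHAIN_APPROX_NONE)
    c=[c for c in cs if cv2.pointPolygonTest(c,(seed[0]*4.,seed[1]*4.),False)>0][0][:,0,:]
    uv=(c+.5)/4-.5
    for z in zs:
        q=onplane(uv,w['pos'],w['rot'],z)[:,:2]
        cc,r=cv2.minEnclosingCircle(q.astype(np.float32))
        best=None
        for y0 in np.radians(np.arange(0,22.5,2.5)):
            def res(a):
                d=q-a[:2]; ph=np.arctan2(d[:,1],d[:,0])-a[3]
                ph=(ph+np.pi/16)%(np.pi/8)-np.pi/16
                return np.hypot(d[:,0],d[:,1])*np.cos(ph)-a[2]
            s=least_squares(res,[*cc,.03,y0],loss='soft_l1',f_scale=.0003)
            if best is None or s.cost<best.cost: best=s
        print(z,'centre',best.x[:2].round(4),'apothem',best.x[2].round(5),'yaw%22.5',round(np.degrees(best.x[3])%22.5,2),'rms mm',round(1e3*np.sqrt(np.mean(res(best.x)**2)),3))
E
python3 -c "
from fitcap import *
fit('w1.npz',(321,190))
w=np.load('w1.npz');print(w['d'][180:200:5,310:330:5])
"
```

```text
0.034 centre [ 0.5302 -0.1951] apothem 0.03015 yaw%22.5 21.0 rms mm 0.223
0.036 centre [ 0.5304 -0.1945] apothem 0.02994 yaw%22.5 21.01 rms mm 0.221
0.038 centre [ 0.5307 -0.194 ] apothem 0.02974 yaw%22.5 21.01 rms mm 0.22
[[0.30078676 0.3018204  0.3013225  0.3013531 ]
 [0.30306023 0.3032866  0.3030909  0.30421516]
 [0.30439538 0.3059472  0.30310732 0.30361846]
 [0.30584356 0.30740848 0.30634704 0.30802208]]
```

```bash
python3 - <<'E'
from h import *
env.reach([.562,.181,.22],R(np.radians(-24)))
s=env.sense(); p,d=viewer.read_camera('wrist'); save('w2',p); np.savez('w2.npz',p=p,d=d,pos=s['ee_pos'],rot=s['tcp_rot'])
print(s['t'],s['ee_pos'],np.round(s['wrist_force'],2))
print([(np.round(r['at'],4).tolist(),round(r['score'],2)) for r in tip_of('wrist','jar_mouth')])
print([(np.round(r['at'],4).tolist(),round(r['score'],2)) for r in tip_of('wrist','thread_top')])
cv2.imwrite('pics/w2c.png',cv2.resize(p[:,:,::-1][100:280,220:420],None,fx=3.5,fy=3.3,interpolation=cv2.INTER_CUBIC))
E
```

```text
5.8333 [0.56244584 0.17899195 0.21957523] [-0.12 -0.09  0.69]
[([0.5678, 0.1821, 0.1127], 0.63)]
[([0.5664, 0.184, 0.0887], 0.88)]
```

View pics/w2.png

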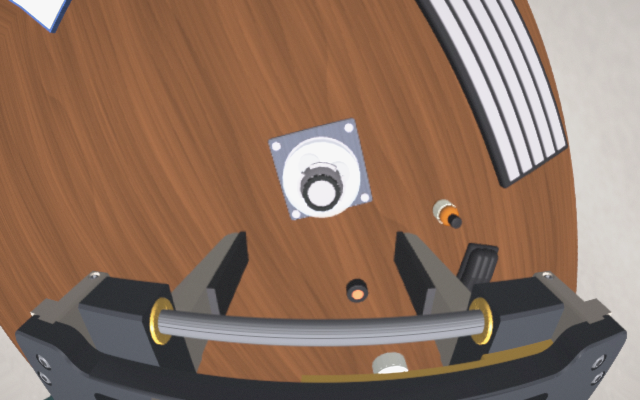

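View pics/w2c.png

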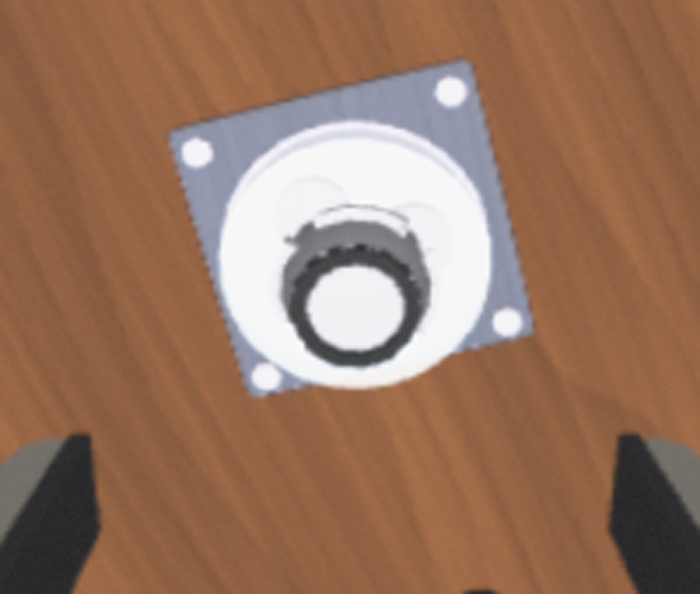

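```bash
cat > fitjar.py <<'E'
from h import *
from scipy.optimize import least_squares
def circ(q,r0=None):
    c0,r=cv2.minEnclosingCircle(q.astype(np.float32))
    f=lambda a: np.hypot(q[:,0]-a[0],q[:,1]-a[1])-(a[2] if r0 is None else r0)
    s=least_squares(f,[*c0,r],loss='soft_l1',f_scale=.0004); return s.x, 1e3*np.median(np.abs(f(s.x)))
def run(f,c):
    w=np.load(f); p=w['p']; g=cv2.resize(p,None,fx=4,fy=4,interpolation=cv2.INTER_CUBIC)
    dark=(g.max(2)<75); H,W=dark.shape
    # radial scan from centre c: outer edge of dark ring (below), inner edge
    inn=[];out=[];body=[]
    for a in np.radians(np.arange(0,360,2)):
        rr=np.arange(0,60,.25); u=c[0]+rr*np.cos(a); v=c[1]+rr*np.sin(a)
        ui=np.clip((u*4+2).astype(int),0,W-1); vi=np.clip((v*4+2).astype(int),0,H-1)
        mx=g[vi,ui].max(1).astype(int)
        k=np.argmax(mx<140)
        inn.append((u[k],v[k]))
        if np.sin(a)>-.1:
            k2=k+8+np.argmax(mx[k+8:]>110); out.append((u[k2],v[k2]))
        wh=g[vi,ui].astype(int); white=(wh.min(1)>195)&(rr>14)
        if white.any(): kk=np.nonzero(white)[0][-1]; 
        if white.any() and rr[kk]<50: body.append((u[kk],v[kk]))
    for nm,uv,zs,r0 in [('inner',inn,(.112,.114),None),('outer',out,(.112,.114),.018),('outer',out,(.112,.114),None),('body',body,(.064,.065),None)]:
        for z in zs:
            q=onplane(np.array(uv),w['pos'],w['rot'],z)[:,:2]; x,e=circ(q,r0); print(nm,z,r0,x.round(4),round(e,2),len(uv))
run('w2.npz',(321.5,193))
w=np.load('w2.npz'); print(w['d'][185:200:4,314:330:4])
E
python3 fitjar.py
```

```text
inner 0.112 None [0.5638 0.1804 0.013 ] 0.12 180
inner 0.114 None [0.564  0.1809 0.0129] 0.12 180
outer 0.112 0.018 [0.5641 0.1814 0.0183] 0.29 95
outer 0.114 0.018 [0.5644 0.1821 0.0181] 0.34 95
outer 0.112 None [0.5638 0.1808 0.0175] 0.23 95
outer 0.114 None [0.564  0.1813 0.0173] 0.23 95
body 0.064 None [0.564  0.181  0.0425] 0.28 137
body 0.065 None [0.5641 0.1813 0.0423] 0.28 137
[[0.29108667 0.2898046  0.28969145 0.2897635 ]
 [0.2893359  0.29113096 0.28989545 0.29044852]
 [0.2932321  0.29084104 0.2914858  0.2921817 ]
 [0.292899   0.291651   0.2921628  0.29330838]]
```

```bash
python3 - <<'E'
from h import *
env.reach([.564,.181,.22],R(np.radians(66)))
s=env.sense(); p,d=viewer.read_camera('wrist'); save('w3',p); np.savez('w3.npz',p=p,d=d,pos=s['ee_pos'],rot=s['tcp_rot'])
print(s['t'],s['ee_pos'],s['joint_positions'])
cv2.imwrite('pics/w3c.png',cv2.resize(p[:,:,::-1][100:280,220:420],None,fx=3.5,fy=3.3,interpolation=cv2.INTER_CUBIC))
E
```

```text
7.2583 [0.56405881 0.18071426 0.21994586] [ 0.2891364   0.5356259  -0.89606192  1.70121651  0.45675556  1.12870832
  0.41090789]
```

View pics/w3c.png

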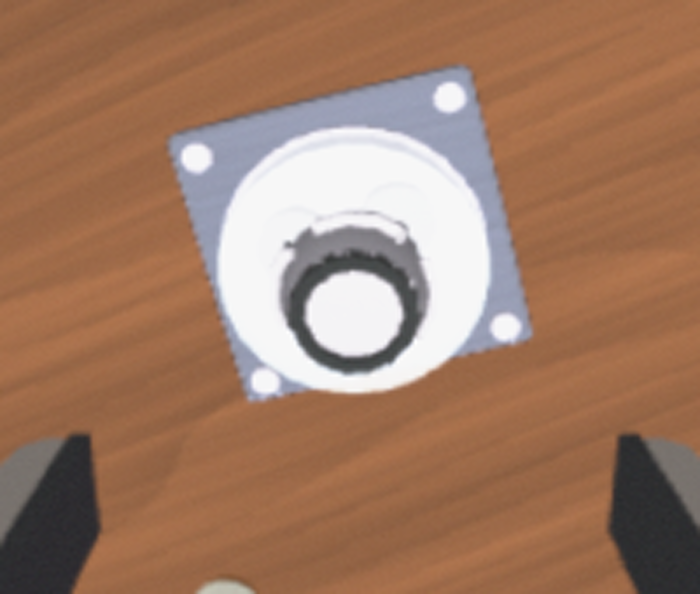

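```bash
sed -i "s/^run(.*//;s/^w=np.load.*//" fitjar.py; python3 -c "
from fitjar import *
run('w3.npz',(321.4,194.6))"
```

```text
inner 0.112 None [0.5627 0.1801 0.0131] 0.13 180
inner 0.114 None [0.5621 0.1804 0.013 ] 0.13 180
outer 0.112 0.018 [0.5616 0.1806 0.0182] 0.28 95
outer 0.114 0.018 [0.5609 0.1809 0.0181] 0.3 95
outer 0.112 None [0.5622 0.1803 0.0174] 0.19 95
outer 0.114 None [0.5617 0.1805 0.0173] 0.19 95
body 0.064 None [0.562  0.1803 0.0427] 0.28 137
body 0.065 None [0.5617 0.1805 0.0425] 0.28 137
```

```bash
cat >> h.py <<'E'
TH=np.radians(-24)
def st(tag=''):
    s=env.sense(); r=s['tcp_rot']; th=np.degrees(np.arctan2(r[1][2],r[0][2]))
    print(tag,'t%.2f'%s['t'],'p',np.round(s['ee_pos'],4),'th%.2f'%th,'F',np.round(s['wrist_force'],2),'M',np.round(s['moment'],3),'w%.4f'%s['gripper_width'],'q7 %.2f'%s['joint_positions'][6]); return s
E
python3 - <<'E'
from h import *
c=[.5297,-.1957]
env.reach([*c,.09],R(TH)); st()
env.movel([*c,.006],R(TH),rate=.1); st()
env.pause(.2); s=st()
effector.grasp(squeeze=20); st()
env.movel([*c,.03],R(TH),rate=.1); env.pause(.2); st()
E
```

```text
t8.79 p [ 0.5306 -0.1942  0.0904] th-23.84 F [ 0.25  0.64 -0.06] M [ 0.029 -0.031 -0.029] w0.0919 q7 -0.42
 t9.78 p [ 0.5303 -0.1958  0.0065] th-23.99 F [0.11 0.16 0.01] M [-0.026 -0.005 -0.019] w0.0921 q7 -0.49
 t9.98 p [ 0.5301 -0.1959  0.0067] th-24.01 F [0.07 0.34 0.26] M [-0.055 -0.117  0.033] w0.0918 q7 -0.49
 t10.57 p [ 0.5297 -0.1957  0.006 ] th-24.00 F [0.31 0.18 1.31] M [-0.012 -0.075 -0.009] w0.0600 q7 -0.49
 t11.16 p [ 0.5293 -0.1956  0.0295] th-24.00 F [ 0.08 -0.08 -1.52] M [-0.03  -0.024  0.006] w0.0599 q7 -0.47
```

```bash
python3 - <<'E'
from h import *
c=[.5297,-.1957]; j=[.5630,.1798]
env.movel([*c,.20],R(TH),rate=.2)
env.reach([*j,.18],R(TH)); 
env.movel([*j,.135],R(TH),rate=.1); env.pause(.3); st()
for k in('scene','wrist'):
    p,d=viewer.read_camera(k); save(k+'4',p)
    if k=='scene':cv2.imwrite('pics/scene4c.png',cv2.resize(p[:,:,::-1][200:380,310:510],None,fx=3.5,fy=3.3,interpolation=cv2.INTER_CUBIC))
st()
E
```

```text
t14.47 p [0.5633 0.1799 0.1355] th-24.00 F [-0.06 -0.72 -1.22] M [-0.02  -0.04  -0.001] w0.0596 q7 -1.11
 t14.57 p [0.5632 0.1799 0.1353] th-24.00 F [-0.31 -0.06 -0.88] M [-0.072 -0.054 -0.019] w0.0595 q7 -1.11
```

View pics/scene4c.png

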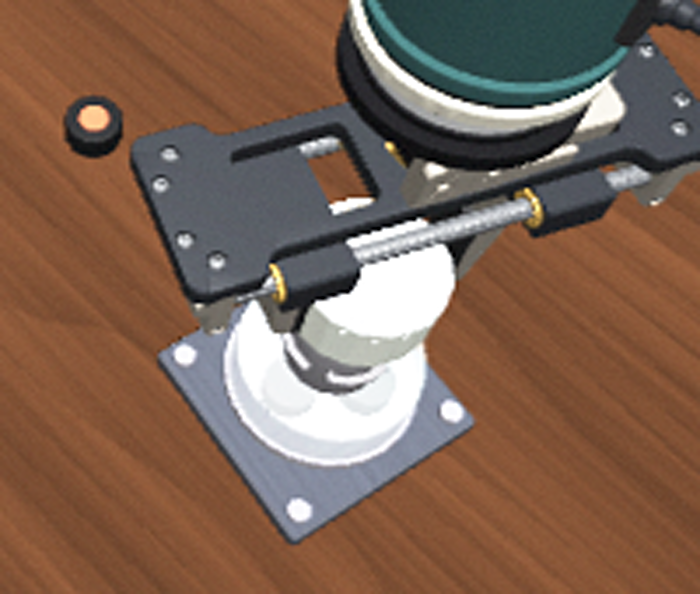

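View pics/wrist4.png

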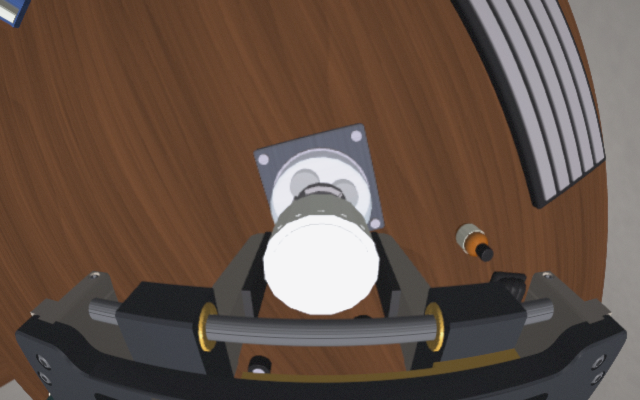

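```bash
python3 - <<'E'
from h import *
j=[.5630,.1798]
env.movel([*j,.110],R(TH),rate=.06); s=st()
f0=np.array(s['wrist_force'])
z=.110
while z>.084:
    z-=.0015
    env.movel([*j,z],R(TH),rate=.03); env.pause(.03); s=st('z%.4f'%z)
    f=np.array(s['wrist_force'])
    if f[2]>3.5 or np.hypot(f[0],f[1])>4: break
E
```

```text
t15.13 p [0.5628 0.1799 0.1096] th-23.99 F [ 0.07  0.27 -0.01] M [-0.062 -0.14  -0.02 ] w0.0600 q7 -1.13
z0.1085 t15.42 p [0.5631 0.1799 0.1087] th-24.00 F [-0.57 -0.47 -1.2 ] M [-0.037 -0.067  0.024] w0.0597 q7 -1.13
z0.1070 t15.70 p [0.563  0.1798 0.107 ] th-24.00 F [ 0.28 -0.37 -0.64] M [-0.086 -0.089 -0.044] w0.0600 q7 -1.13
z0.1055 t15.98 p [0.563  0.1798 0.1054] th-24.00 F [-0.26  0.41 -0.64] M [-0.003 -0.039 -0.003] w0.0599 q7 -1.13
z0.1040 t16.27 p [0.563  0.1798 0.1039] th-24.00 F [-0.84  0.14 -1.03] M [-0.063 -0.103 -0.002] w0.0599 q7 -1.14
z0.1025 t16.55 p [0.563  0.1798 0.1024] th-24.00 F [-0.26  0.43  0.14] M [-0.04   0.002  0.023] w0.0598 q7 -1.14
z0.1010 t16.83 p [0.563  0.1798 0.1009] th-24.00 F [-0.04 -0.78 -1.01] M [-0.002 -0.073 -0.031] w0.0596 q7 -1.14
z0.0995 t17.12 p [0.563  0.1798 0.0994] th-24.00 F [-0.07 -1.26 -0.85] M [-0.045 -0.059  0.032] w0.0599 q7 -1.14
z0.0980 t17.40 p [0.5629 0.1798 0.0979] th-24.00 F [-0.9   0.05 -0.61] M [ 0.014 -0.047 -0.01 ] w0.0598 q7 -1.14
z0.0965 t17.68 p [0.5629 0.1798 0.0964] th-24.00 F [-0.82  0.97 -0.76] M [-0.019 -0.014  0.007] w0.0598 q7 -1.14
z0.0950 t17.97 p [0.5632 0.1799 0.0959] th-24.00 F [-1.1  -0.84  4.94] M [-0.237  0.395 -0.006] w0.0599 q7 -1.14
```

```bash
python3 - <<'E'
from h import *
j=[.5630,.1798]; th=-24; z=.0950
for k in range(26):
    th+=4
    env.movel([*j,z],R(np.radians(th)),rate=.03); env.pause(.05); s=st('th%d'%th)
    f=np.array(s['wrist_force']); m=np.array(s['moment'])
    if f[2]<2.0 :
        env.pause(.05); s=st('chk')
        if s['wrist_force'][2]<2.0: break
    if np.hypot(f[0],f[1])>5 or f[2]>12 or abs(m[2])>.8: print('stop'); break
E
```

```text
th-20 t18.27 p [0.5636 0.18   0.0959] th-20.03 F [-0.48 -1.04  5.97] M [-0.259  0.236  0.058] w0.0598 q7 -1.08
th-16 t18.57 p [0.5637 0.1799 0.0958] th-16.09 F [-0.26 -1.04  5.12] M [-0.241  0.132  0.118] w0.0597 q7 -1.02
th-12 t18.87 p [0.5636 0.1799 0.0955] th-12.15 F [ 0.77 -0.46  6.43] M [-0.238 -0.057  0.021] w0.0595 q7 -0.97
th-8 t19.17 p [0.5626 0.1796 0.0944] th-8.16 F [ 0.3   0.28 -0.23] M [ 0.008 -0.158  0.031] w0.0601 q7 -0.91
chk t19.22 p [0.5627 0.1797 0.0945] th-8.13 F [-0.07 -0.18 -0.34] M [-0.093 -0.172  0.018] w0.0596 q7 -0.91
```

```bash
python3 - <<'E'
from h import *
j=[.5630,.1798]; th=-6; z=.0950
env.movel([*j,z],R(np.radians(th)),rate=.03); env.pause(.05); s=st('turn')
while z>.0882:
    z-=.0012
    env.movel([*j,z],R(np.radians(th)),rate=.03); env.pause(.05); s=st('z%.4f'%z)
    f=np.array(s['wrist_force'])
    if f[2]>4 or np.hypot(f[0],f[1])>4: break
E
```

```text
turn t19.52 p [0.5628 0.1798 0.0948] th-6.08 F [ 0.9   0.24 -1.29] M [ 0.012 -0.075 -0.001] w0.0598 q7 -0.87
z0.0938 t19.82 p [0.563  0.1798 0.0937] th-6.02 F [-0.19  0.13 -0.37] M [-0.084 -0.049 -0.009] w0.0599 q7 -0.87
z0.0926 t20.12 p [0.563  0.1798 0.0926] th-6.00 F [ 0.25 -0.34 -1.23] M [-0.067 -0.128 -0.017] w0.0604 q7 -0.88
z0.0914 t20.42 p [0.563  0.1798 0.0914] th-6.00 F [ 0.92  0.6  -0.5 ] M [-0.035 -0.063 -0.048] w0.0598 q7 -0.88
z0.0902 t20.72 p [0.563  0.1798 0.0902] th-6.00 F [-0.1   1.26 -0.34] M [-0.02  -0.096 -0.009] w0.0599 q7 -0.88
z0.0890 t21.02 p [0.5631 0.1799 0.0891] th-6.00 F [ 0.77 -0.04 -0.76] M [-0.026 -0.1   -0.014] w0.0595 q7 -0.88
z0.0878 t21.32 p [0.5631 0.1799 0.0881] th-6.00 F [-0.33  0.27  2.79] M [-0.143  0.108 -0.005] w0.0597 q7 -0.88
```

```bash
cat > screw.py <<'E'
from h import *
import sys
def go(a0,a1,step,zoff,lim=.45,j=[.5630,.1798]):
    a=a0; mz=[]
    while a<a1-1e-6:
        a+=step; zc=.0876-.0025*min(a/44,1)+zoff
        env.movel([*j,zc],R(np.radians(-6-a)),rate=.03); env.pause(.05); s=st('a%.1f zc%.4f'%(a,zc))
        f=np.array(s['wrist_force']); m=np.array(s['moment']); 
        if f[2]<1: zoff-=.0002
        if f[2]>5: zoff+=.0002
        if abs(m[2])>lim: print('torque',a,zoff); break
        if np.hypot(f[0],f[1])>6 or f[2]>15 or f[2]<-12: print('force',a,zoff); break
    print('end',a,round(zoff,5)); return a,zoff
E
python3 -c "
from screw import *
go(0,30,3,0)"
```

```text
a3.0 zc0.0874 t21.62 p [0.5633 0.18   0.0878] th-8.92 F [ 0.24 -0.56  5.1 ] M [-0.059 -0.038 -0.056] w0.0599 q7 -0.92
a6.0 zc0.0875 t21.92 p [0.5633 0.1799 0.0877] th-11.90 F [ 1.12 -0.96  4.78] M [-0.094 -0.169 -0.055] w0.0599 q7 -0.97
a9.0 zc0.0873 t22.22 p [0.5632 0.1798 0.0874] th-14.90 F [-0.29  0.05  5.13] M [-0.117 -0.087 -0.041] w0.0596 q7 -1.01
a12.0 zc0.0873 t22.52 p [0.5631 0.1798 0.0874] th-17.91 F [ 0.95 -0.02  5.86] M [-0.147 -0.167 -0.051] w0.0596 q7 -1.06
a15.0 zc0.0873 t22.82 p [0.563  0.1799 0.0874] th-20.90 F [0.38 0.3  5.29] M [-0.136 -0.071 -0.041] w0.0599 q7 -1.10
a18.0 zc0.0874 t23.12 p [0.5629 0.1799 0.0874] th-23.91 F [ 0.2  -0.1   5.07] M [-0.077 -0.068 -0.061] w0.0596 q7 -1.15
a21.0 zc0.0874 t23.42 p [0.5629 0.1799 0.0874] th-26.92 F [ 1.08 -0.97  4.29] M [-0.052 -0.023 -0.046] w0.0598 q7 -1.19
a24.0 zc0.0872 t23.72 p [0.5629 0.1799 0.0873] th-29.93 F [-0.44 -0.46  4.81] M [-0.021 -0.034 -0.025] w0.0595 q7 -1.24
a27.0 zc0.0871 t24.02 p [0.563  0.18   0.0872] th-32.93 F [0.17 0.84 6.1 ] M [-0.01   0.01  -0.038] w0.0596 q7 -1.28
a30.0 zc0.0871 t24.32 p [0.563  0.18   0.0872] th-35.93 F [ 0.09 -0.64  5.13] M [ 0.018 -0.01  -0.113] w0.0596 q7 -1.33
end 30 0.0014
```

```bash
sed -i 's/f\[2\]>5:/f[2]>7.5:/; s/f\[2\]<1:/f[2]<4:/' screw.py; python3 -c "
from screw import *
a,z=go(30,51,3,.0010)
go(a,57,1.5,z,.4)"
```

```text
a33.0 zc0.0867 t24.62 p [0.563  0.18   0.0869] th-38.93 F [ 0.47 -0.32  5.65] M [-0.065  0.045 -0.118] w0.0600 q7 -1.37
a36.0 zc0.0866 t24.92 p [0.5631 0.18   0.0868] th-41.93 F [-0.93 -0.01  6.31] M [-0.06   0.077 -0.088] w0.0598 q7 -1.42
a39.0 zc0.0864 t25.22 p [0.5631 0.1801 0.0867] th-44.93 F [-0.1  -0.74  6.98] M [-0.017  0.066 -0.057] w0.0600 q7 -1.46
a42.0 zc0.0862 t25.52 p [0.5632 0.1801 0.0866] th-47.93 F [1.18 0.29 6.29] M [ 0.015  0.068 -0.096] w0.0598 q7 -1.51
a45.0 zc0.0861 t25.82 p [0.5632 0.1801 0.0865] th-50.93 F [-0.69 -0.37  7.06] M [ 0.026  0.019 -0.04 ] w0.0603 q7 -1.55
a48.0 zc0.0861 t26.12 p [0.5633 0.1801 0.0865] th-53.93 F [ 0.15 -0.87  7.35] M [-0.036  0.039 -0.042] w0.0596 q7 -1.60
a51.0 zc0.0861 t26.42 p [0.5633 0.1801 0.0865] th-56.94 F [-1.06  1.42  6.44] M [ 0.018 -0.008 -0.073] w0.0597 q7 -1.64
end 51 0.001
a52.5 zc0.0861 t26.72 p [0.5632 0.1801 0.0865] th-58.44 F [-0.76  0.04  6.54] M [-0.039  0.004 -0.047] w0.0596 q7 -1.66
a54.0 zc0.0861 t27.02 p [0.5632 0.18   0.0865] th-59.94 F [-0.25 -0.09  7.02] M [-0.052  0.08  -0.052] w0.0598 q7 -1.68
a55.5 zc0.0861 t27.32 p [0.5632 0.18   0.0865] th-61.43 F [-0.49 -0.15  7.24] M [-0.064  0.059 -0.039] w0.0596 q7 -1.71
a57.0 zc0.0861 t27.62 p [0.5631 0.18   0.0865] th-62.94 F [ 0.18 -0.19  7.25] M [-0.074  0.066 -0.053] w0.0597 q7 -1.73
end 57.0 0.001
```

```bash
python3 -c "
from screw import *
go(57,76,1,.001,.28)"
```

```text
a58.0 zc0.0861 t27.92 p [0.5631 0.18   0.0865] th-63.93 F [-0.86 -0.26  7.43] M [-0.025  0.094 -0.037] w0.0601 q7 -1.74
a59.0 zc0.0861 t28.22 p [0.5631 0.18   0.0865] th-64.93 F [-0.54  0.22  7.33] M [-0.061  0.114 -0.081] w0.0596 q7 -1.76
a60.0 zc0.0861 t28.52 p [0.5631 0.1801 0.0865] th-65.93 F [-0.99 -0.09  7.03] M [ 0.003  0.089 -0.066] w0.0595 q7 -1.77
a61.0 zc0.0861 t28.82 p [0.5632 0.1801 0.0865] th-66.93 F [-0.88 -0.16  7.53] M [ 0.016  0.118 -0.057] w0.0599 q7 -1.79
a62.0 zc0.0863 t29.12 p [0.5631 0.18   0.0865] th-67.93 F [-0.47  0.65  4.78] M [ 0.006  0.057 -0.091] w0.0597 q7 -1.80
a63.0 zc0.0863 t29.42 p [0.5631 0.18   0.0865] th-68.93 F [-0.12  0.18  5.29] M [-0.02   0.056 -0.097] w0.0595 q7 -1.82
a64.0 zc0.0863 t29.72 p [0.5629 0.18   0.0865] th-69.91 F [-0.98 -0.66  6.82] M [-0.082  0.139  0.041] w0.0602 q7 -1.83
a65.0 zc0.0863 t30.02 p [0.5626 0.18   0.0865] th-70.89 F [-1.48 -0.62  6.79] M [-0.059  0.326  0.102] w0.0597 q7 -1.85
a66.0 zc0.0863 t30.32 p [0.5623 0.1801 0.0865] th-71.86 F [-1.67  0.05  7.  ] M [0.021 0.462 0.245] w0.0598 q7 -1.86
a67.0 zc0.0863 t30.62 p [0.5623 0.1801 0.0865] th-72.79 F [-1.87  0.24  7.69] M [0.001 0.476 0.491] w0.0598 q7 -1.88
torque 67 0.0014000000000000002
end 67 0.0014
```

```bash
python3 - <<'E'
from h import *
j=[.5630,.1798]
env.movel([.5626,.18,.0863],R(np.radians(-72)),rate=.03); st('ease')
effector.release(); env.pause(.2); st('rel')
s=env.sense(); p=np.array(s['ee_pos'])
env.movel([.5626,.18,.19],R(np.radians(-72)),rate=.12); env.pause(.2); s=st('up')
p,d=viewer.read_camera('wrist'); save('w5',p); np.savez('w5.npz',p=p,d=d,pos=s['ee_pos'],rot=s['tcp_rot'])
p,d=viewer.read_camera('scene'); save('scene5',p); P=cloud('scene',d)
m=(d>0)&(np.hypot(P[...,0]-.562,P[...,1]-.18)<.036)&(P[...,2]>.10)&(P[...,2]<.13)
print('cap top z',np.median(P[m][:,2]),m.sum())
cv2.imwrite('pics/scene5c.png',cv2.resize(p[:,:,::-1][200:380,310:510],None,fx=3.5,fy=3.3,interpolation=cv2.INTER_CUBIC))
E
```

```text
ease t30.87 p [0.5622 0.1801 0.0865] th-71.86 F [-0.68 -0.11  7.11] M [-0.025  0.305  0.314] w0.0601 q7 -1.86
rel t31.70 p [0.5626 0.18   0.0863] th-72.00 F [0.47 0.22 0.5 ] M [-0.025  0.026  0.008] w0.0919 q7 -1.86
up t32.92 p [0.5622 0.1799 0.1892] th-71.99 F [ 0.    0.71 -0.22] M [-0.036  0.05  -0.029] w0.0918 q7 -1.81
cap top z 0.11709397017752421 1453
```

View pics/scene5c.png

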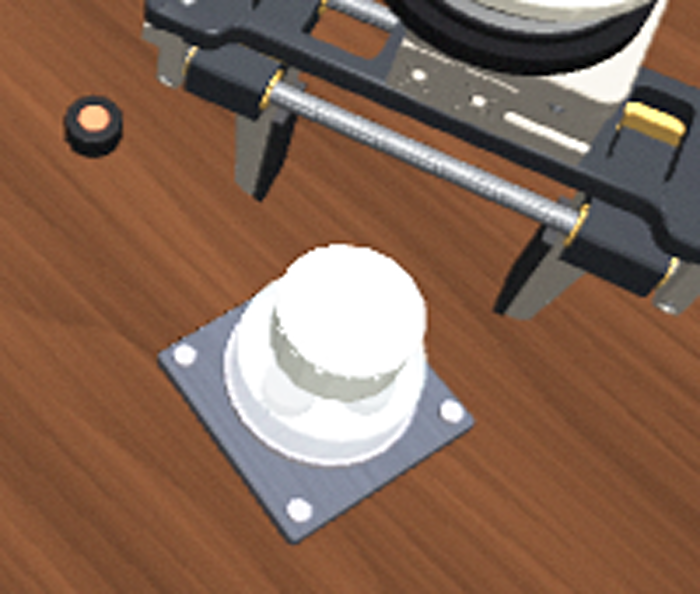

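View pics/w5.png

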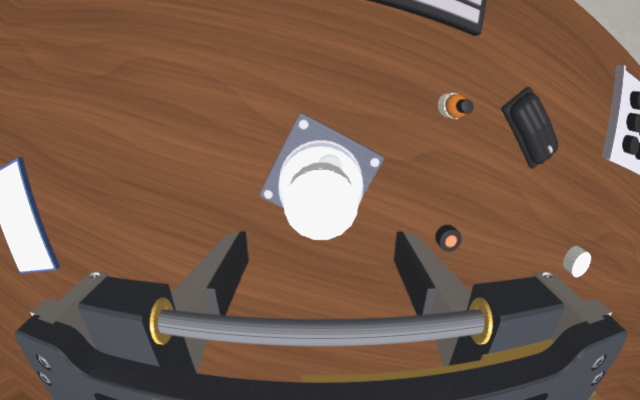

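```bash
python3 -c "
from fitcap import *
fit('w5.npz',(320,205),(.1155,.1165,.119),235)"
```

```text
0.1155 centre [0.5737 0.1829] apothem 0.03685 yaw%22.5 15.0 rms mm 2.674
0.1165 centre [0.574 0.183] apothem 0.0367 yaw%22.5 15.0 rms mm 2.663
0.119 centre [0.5747 0.1833] apothem 0.03632 yaw%22.5 15.0 rms mm 2.635
```

```bash
sed 's/uv=(c+.5)\/4-.5/uv=(c+.5)\/4-.5; uv=uv[uv[:,1]>vmin]; print(len(uv))/; s/thr=225/thr=225,vmin=206/' fitcap.py > fitcap2.py; python3 -c "
from fitcap2 import *
fit('w5.npz',(320,205),(.1165,.119),235)
fit('w5.npz',(320,205),(.1165,),235,212)
fit('w5.npz',(320,205),(.1165,),200,209)"; python3 - <<'E'
import cv2
p=cv2.imread('pics/w5.png'); cv2.imwrite('pics/w5c.png',cv2.resize(p[130:260,260:380],None,fx=4.5,fy=4.5,interpolation=cv2.INTER_CUBIC))
E
```

```text
397
0.1165 centre [0.564  0.1798] apothem 0.02973 yaw%22.5 17.76 rms mm 0.157
0.119 centre [0.5648 0.18  ] apothem 0.02942 yaw%22.5 17.76 rms mm 0.155
349
0.1165 centre [0.564  0.1798] apothem 0.02973 yaw%22.5 17.88 rms mm 0.132
370
0.1165 centre [0.5639 0.1797] apothem 0.03001 yaw%22.5 17.58 rms mm 0.124
```

View pics/w5c.png

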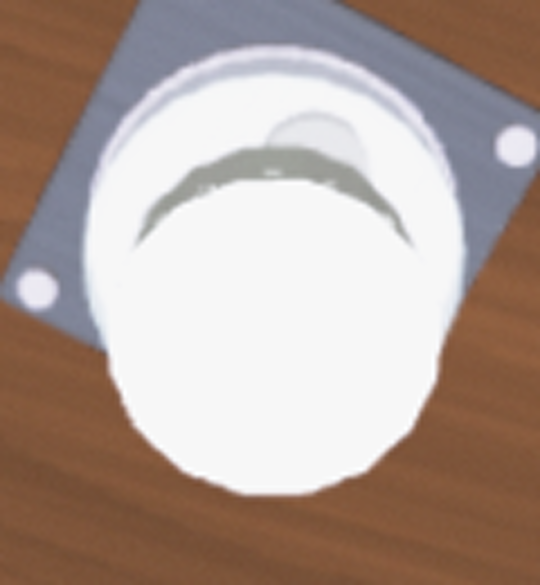

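```bash
python3 - <<'E'
from h import *
j=[.5628,.1797]
env.movel([*j,.0868],R(np.radians(-72)),rate=.1); env.pause(.15); s=st('down'); 
effector.grasp(squeeze=20); env.pause(.2); st('grip')
th=-72
for k in range(7):
    th-=.5
    env.movel([*j,.0866],R(np.radians(th)),rate=.03); env.pause(.08); s=st('th%.1f'%th)
    if s['moment'][2]>.55: break
E
```

```text
down t34.35 p [0.5633 0.1798 0.0875] th-72.00 F [-0.28 -0.1  -0.46] M [-0.055  0.033 -0.059] w0.0918 q7 -1.86
grip t35.13 p [0.5626 0.1802 0.0868] th-71.97 F [-1.6   2.14 -0.  ] M [0.461 0.309 0.038] w0.0600 q7 -1.86
th-72.5 t35.47 p [0.5626 0.1802 0.0868] th-72.46 F [-3.18  2.52  3.29] M [0.606 0.677 0.307] w0.0596 q7 -1.87
th-73.0 t35.80 p [0.5625 0.1802 0.0867] th-72.96 F [-3.84  3.74  4.8 ] M [0.741 0.895 0.481] w0.0597 q7 -1.88
th-73.5 t36.13 p [0.5626 0.1802 0.0868] th-73.44 F [-4.43  3.09  4.89] M [0.724 0.856 0.637] w0.0598 q7 -1.89
```

```bash
python3 - <<'E'
from h import *
env.movel([.5627,.18,.0868],R(np.radians(-72.4)),rate=.03); env.pause(.1); st('ease')
effector.release(); env.pause(.2); st('rel')
env.movel([.5627,.18,.22],R(np.radians(-72)),rate=.15); env.pause(.2); s=st('up')
p,d=viewer.read_camera('wrist'); save('w6',p); np.savez('w6.npz',p=p,d=d,pos=s['ee_pos'],rot=s['tcp_rot'])
p,d=viewer.read_camera('scene'); save('scene6',p); P=cloud('scene',d)
m=(d>0)&(np.hypot(P[...,0]-.562,P[...,1]-.18)<.025)&(P[...,2]>.10)&(P[...,2]<.13)
q=P[m]; q=q[q[:,2]>.113]; A=np.c_[q[:,:2]-q[:,:2].mean(0),np.ones(len(q))]; print('plane slope,z',np.linalg.lstsq(A,q[:,2],rcond=None)[0].round(4))
from fitcap2 import fit
fit('w6.npz',(320,200),(.1165,),220,205)
E
```

```text
ease t36.48 p [0.5626 0.1802 0.0868] th-72.40 F [-3.31  3.91  2.14] M [0.779 0.878 0.271] w0.0597 q7 -1.87
rel t37.32 p [0.5627 0.18   0.0868] th-72.40 F [-0.   -0.26 -0.66] M [-0.001  0.002 -0.013] w0.0921 q7 -1.87
up t38.56 p [0.5622 0.1798 0.219 ] th-71.99 F [-0.29 -0.25  0.99] M [-0.02  -0.04   0.007] w0.0919 q7 -1.79
plane slope,z [0.0002 0.0027 0.1174]
283
0.1165 centre [0.564  0.1797] apothem 0.02998 yaw%22.5 18.65 rms mm 0.151
```

View pics/scene6.png

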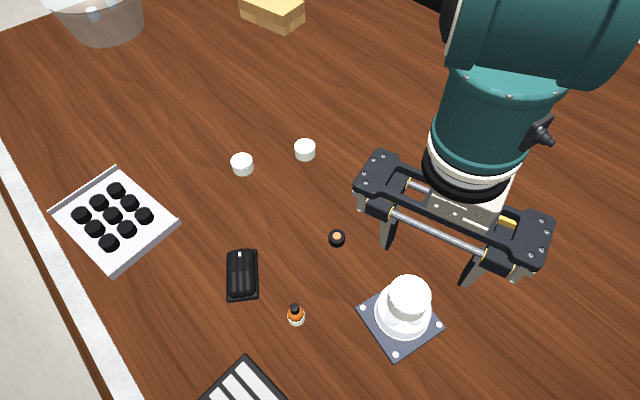

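```bash
python3 - <<'E'
from h import *
print(workorder.finish_job()); 
E
```

```text
the job is handed in; nothing more can be done
None
```

The jar is closed: the largest cap is screwed down to its stop and let go, and the job was handed in at about 39 s.

**How it went**
- **Setting down:** I gripped the cap on its flats (measured width 60.0 mm) and lowered it until it touched the lands at about 6 N.
- **Finding the thread:** turning 16° anticlockwise made the contact force vanish. I turned 2° more and lowered it about 7 mm through the gaps on to the sprung ring.
- **Screwing down:** I turned it clockwise with a 5–8 N push. The edge settled at about 80.5 mm, and the torque began to climb at about 64°. I stopped at a 67° command, at 0.49 Nm, then eased off and let go.

**Last checks**
- **At the stop:** I gripped the cap again and turned gently. Torque rose at once to 0.64 Nm and I let go, so it is at its stop.
- **After release:** the cap sits level, and its angle in the picture matches the end of the turn to within about 1°. The gripper is open and clear, with the wrist force near zero.
- **Height:** the scene camera put the cap's top at 117.4 mm, about 1 mm above the expected 116.5 mm. The same camera read the cap 0.6 mm high on the bench.
- **Other things:** the small caps, mouse, oil bottle and one puck look unmoved in the last picture. The second puck was hidden behind the arm, so I did not check it at the end.

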